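# Load the tube and free the jammed welding-jig carriage

## Robot

A 6-joint arm with a two-finger parallel gripper is mounted at the origin on the work surface. World frame = base frame: x ahead of the robot, y to its left, z up, the work surface at z = 0. Lengths are in mm, angles in rad, forces in N, time in s.
With the tool pointing down it reaches from about 375 to 900 mm from the base axis. Payload 3.1 kg.
Tool frame: the origin (TCP) lies between the finger pads; the fingertips stand 19 mm ahead of it and the grasp point (between the pads) is the TCP; z points along the fingers, y is the direction in which the jaws open and shut (so a half turn about z gives the same grasp; the last joint's range is limited). The gripper opens to 85 mm and grips with 20 to 120 N. Pads are 22 mm wide; open, the fingers measure 114 mm over their backs; the gripper's body (76 mm by 85 mm) begins 54 mm behind the grasp point. The pads swing forward as they close: fully open they stand 13 mm farther back than shut.
Start: joints at [1.131, 0.527, 1.433, -0, 1.181, -0.178], TCP at [161.118, 603.853, 250.31] pointing down, gripper open.
Joint ranges: [-3.08, 3.08], [-0.75, 2.2], [0.22, 2.44], [-1.43, 4.57], [0, 2.65], [-2.85, 2.85]. Speed limits (rad/s): [2.79, 2.79, 3.14, 3.14, 3.14, 3.14].

## Interface

Orientations are given as a unit quaternion [x, y, z, w].
In Python, from workcell import arm, get_image, job gives the robot as it stands. The module is installed in compiled form; this text tells all that it offers. Calls block until the motion is done:
- arm.goto(position, orientation): joint-space move of the TCP to a pose.
- arm.servo_line(position, orientation=None, v=150): straight line of the TCP; orientation=None keeps the orientation; v is the mean speed in mm/s.
- arm.set_joints(angles): joint-space move.
- arm.grip(opening, effort=None): finger opening in mm; effort is the grip in N (None keeps the last); returns when the fingers have stopped.
- arm.dwell(seconds).
- arm.solve_ik(position, orientation): joint angles nearest the present ones, or None.
- arm.get_state(): the state.
- get_image(name): name is "scene" or "side" or "wrist"; returns a dict with "frame" (480x640x3 uint8, red, green, blue), "fx", "fy", "cx", "cy" (pixels), "rvec" (rotation vector, rad) and "tvec" (3), from world to camera coordinates, as OpenCV has them. Camera axes: x right, y down, z forward; pixel columns grow to the right and rows downward; lengths in mm; the calibration is good to about 2 mm. A picture is of the moment at which its call begins. There is no depth.
A pose or a line that the arm cannot do raises arm.Unreachable and nothing moves.
- job.hand_in(): hands the job in, once; it reports no verdict.
The state is a dict: "time_s": time; "joint_positions": joint angles; "qvel": joint speeds; "effort": joint torques, N m; "tool_pos": TCP position; "eef_rot": TCP orientation; "wrist_force": force on the tool from outside, world axes, zero at the start; "wrist_torque": the same for the moment, N m; "opening": finger opening in mm.
Only numpy, scipy, OpenCV 4.12 (cv2) and the standard library are available. Lean on these libraries where they do the work, as an engineer would, in place of code of your own. Each camera call takes 0.05 s, during which the arm holds its last target. There are 200 camera calls.

## Task

Lay the square steel tube flat in the nest on the red carriage and let go of it; only then push the carriage along its rail by its upright plate, through the place where it jams on weld spatter, until it rests against the end stop hidden in the grey hood with the stop's spring buffer pressed. Push firmly enough to free it but never ram the slide or the stop, keep the tube seated, and leave everything else on the table alone.

Things in the scene. Friction and masses are not known exactly. Their poses are not given: they have to be found in the camera images.
- rail: Rail unit, bolted down: dark base plate 140 x 370 x 12 mm (its y from -195 to +175 mm) with two aluminium rails, tops 32 mm above the table. Origin: on the table, on the centre line. +y is the direction to push the carriage, toward the grey hood at the +y end; z up. A bead of weld spatter hidden under the carriage jams it 5 to 45 mm after its start.
- carriage: Red carriage on the rails, moving only along the rail's y; axes as the rail's. Deck 96 (x) x 100 (y) mm, 18 mm thick. Origin: centre of its underside, 32 mm above the table; it starts at y = -100 to -88 mm of the rail. It slides with about 8 N of dry friction and stays where left; at the jam it breaks free, with a small jump, at 14 to 22 N in all. Over 30 N from the robot damages it.
- push_plate (a point): Point on the rear (-y) face of the carriage's upright red push plate (80 mm wide in x, 8 mm thick, its top edge 112 mm above the table, rising 62 mm from the deck), midway across and 10 mm below the top edge; 50 mm behind (-y of) the carriage origin. Axes as the carriage's. Push here in +y with shut fingertips reaching 10 to 30 mm below the top edge; nothing stands behind the plate.
- nest (a point): The nest on the deck: middle of the floor (50 mm above the table) of a pocket with four aluminium walls 8 mm high, inside 46 mm in x by 66 mm in y, for the square tube with its length along y. Axes as the carriage's. The push plate's front face is 49 mm behind (-y of) this point; nothing taller than the walls stands beside the nest in x or in front.
- tongue_tip (a point): Tip of the steel tongue (46 mm wide, 16 mm high) that reaches out of the carriage's front, 111 mm ahead (+y) of its origin. It runs in under the hood and is what meets the hidden end stop.
- stop_hood: Grey hood with yellow stripes over the +y end of the rail: 128 mm wide, 100 mm long, top 82 mm above the table, open to -y behind a rubber wiper. Origin: middle of its mouth, 12 mm above the table; axes as the rail's. The end stop is inside, out of sight, at a depth that differs from unit to unit: the tongue tip meets it 26 to 52 mm inside the mouth.
- hood_top (a point): Middle of the hood's top. The stop inside has a short spring buffer: it pushes back with 4 N at first touch, 6.4 N when pressed in 6 mm (on top of the sliding friction); then it is rigid. A carriage let go with the buffer pressed stays there and keeps pressing it. Over 25 N on the stop damages it.
- square_tube: The blank to load: a piece of bare steel square tube, 40 x 40 mm outside, 3 mm wall, 60 mm long, lying on its side with a blue film stripe on top; 0.16 to 0.26 kg. Origin: centre of its underside; its length lies along its y axis, open ends at +-y, z up. Grip it across x (40 mm). The nest takes it either way round.
- hammer: A hammer lying on the table; origin at its underside, handle along its -x. To be left alone.
- wire_brush: A brush lying on the table; origin at its underside, handle along its -x. To be left alone.
- wrench: A wrench lying flat; origin at its underside, handle along its -x. To be left alone.
- spray_can: A spray can, 60 mm across, 170 mm high; origin at the centre of its underside. To be left alone.
- tip_cup: A steel cup, 80 mm across, 80 mm high; origin at the centre of its underside. To be left alone.
- magnet_square: A red triangular magnetic welding square, about 90 mm legs, 20 mm high; origin at the middle of one leg, underside. To be left alone.
- pipe_offcut: A copper pipe offcut standing upright, 42 mm across, 60 mm high: not the part wanted. Origin at the centre of its underside. To be left alone.

How it is judged:
By the outcome, as a careful person would: the job done as asked, in the order asked, and still so for the second after the job is handed in, with the robot touching nothing.
It also fails if it takes over 69 s, if anything falls off the work surface, if the arm or the gripper's body presses on something with over 40 N, if the wrist force passes 120 N, or if a joint passes its speed limit or range.

## Working session

There is one attempt and no reset: what is moved stays moved. The work goes in short steps, each a Python script; the robot and the scene stay as the last script left them, time stands still between calls to the robot, and variables do not carry over. Pictures are saved under pics/ and viewed, about 8 in all and at most 12, crops included, and the job is handed in when it is done.

```bash
mkdir -p pics; cat > h.py <<'E'
import numpy as np, cv2
from workcell import arm, get_image, job
def save(name,f,crop=None,k=1):
    im=get_image(name); a=im["frame"][:,:,::-1]
    np.savez("pics/"+f+".npz",**{q:np.array(im[q]) for q in im})
    if crop: x0,y0,x1,y1=crop; a=a[y0:y1,x0:x1]
    if k!=1: a=cv2.resize(a,None,fx=k,fy=k,interpolation=cv2.INTER_CUBIC)
    cv2.imwrite("pics/"+f+".png",a)
def crop(src,f,c,k):
    a=np.load("pics/"+src+".npz")["frame"][:,:,::-1]; x0,y0,x1,y1=c
    cv2.imwrite("pics/"+f+".png",cv2.resize(a[y0:y1,x0:x1],None,fx=k,fy=k,interpolation=cv2.INTER_CUBIC))
def back(src,u,v,z):
    d=np.load("pics/"+src+".npz"); R=cv2.Rodrigues(d["rvec"].astype(float))[0]; t=d["tvec"].reshape(3)
    c=-R.T@t; r=R.T@np.array([(u-d["cx"])/d["fx"],(v-d["cy"])/d["fy"],1.])
    return c+r*(z-c[2])/r[2]
def proj(src,P):
    d=np.load("pics/"+src+".npz")
    K=np.array([[d["fx"],0,d["cx"]],[0,d["fy"],d["cy"]],[0,0,1]],float)
    return cv2.projectPoints(np.array(P,float).reshape(-1,3),d["rvec"].astype(float),d["tvec"].astype(float),K,None)[0].reshape(-1,2)
E
python3 - <<'E'
from h import *
for n in("scene","side"):
    save(n,n+"0"); d=np.load(f"pics/{n}0.npz"); R=cv2.Rodrigues(d["rvec"].astype(float))[0]; print(n,d["fx"],-R.T@d["tvec"].reshape(3),R[2])
s=arm.get_state();print(s)
E
```

```text
scene 618.158348306496 [1447.63437144 -318.58678106 1089.79705848] [-0.66969125  0.17542161 -0.72162379]
side 450.14726303331264 [ 310.75424797 -682.56468856  854.70904491] [ 0.23300884  0.61229255 -0.75551619]
{'time_s': 0.1, 'joint_positions': array([ 1.13149072e+00,  5.28354651e-01,  1.43379779e+00,  1.86312488e-06,
        1.18140468e+00, -1.78515230e-01]), 'qvel': array([ 4.87743302e-04, -3.14783962e-03, -1.76589304e-05,  3.70202184e-04,
       -5.82776964e-04,  4.46225613e-04]), 'effort': array([-7.38256804e-04, -4.43306100e+01, -1.78585947e+01, -2.88282627e-04,
        3.86408268e-03, -6.44167812e-06]), 'tool_pos': array([160.8653382 , 603.30237882, 249.43532412]), 'eef_rot': array([ 1.30026276e-01,  9.91510062e-01, -9.35482249e-04, -2.99441497e-04]), 'wrist_force': array([0.18773711, 0.91659537, 0.02626848]), 'wrist_torque': array([ 0.03744868, -0.0092602 , -0.02492241]), 'opening': 85.36777938123579}
```

View pics/scene0.png

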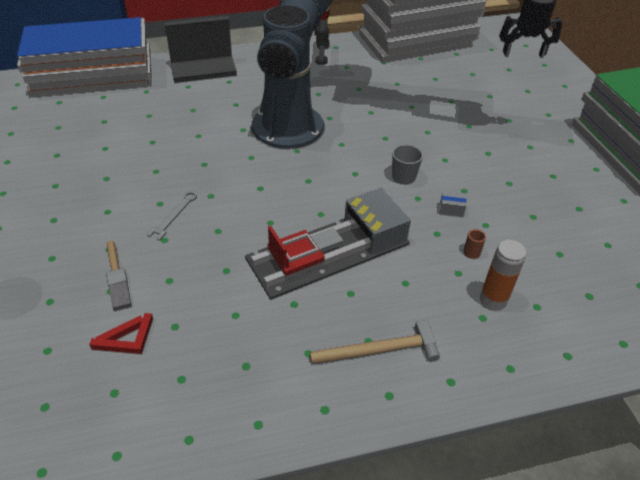

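View pics/side0.png

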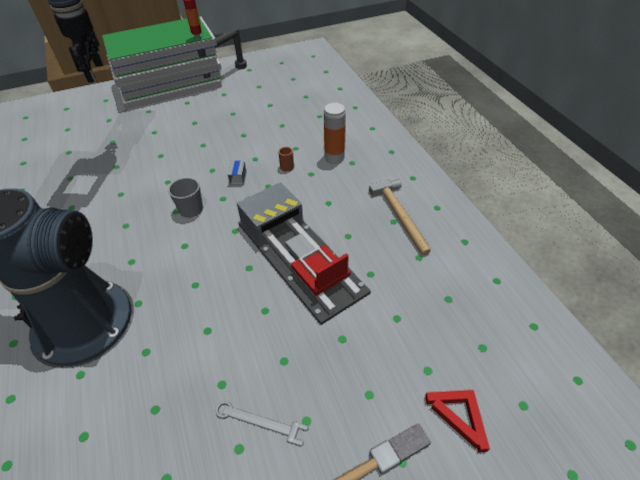

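The scene view shows the rail with the red carriage at about (295,250), the hood at (378,218), the tube with its blue stripe at (453,204), and the pipe, can and cup nearby. The side view shows the same layout, with the tube at (237,172) and the carriage at (322,268). Next I'll enlarge both.

```bash
python3 - <<'E'
from h import *
crop("scene0","sc",(240,180,480,300),3.3)
crop("side0","sd",(215,145,385,325),3.3)
E
```

```text
(no output)
```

View pics/sc.png

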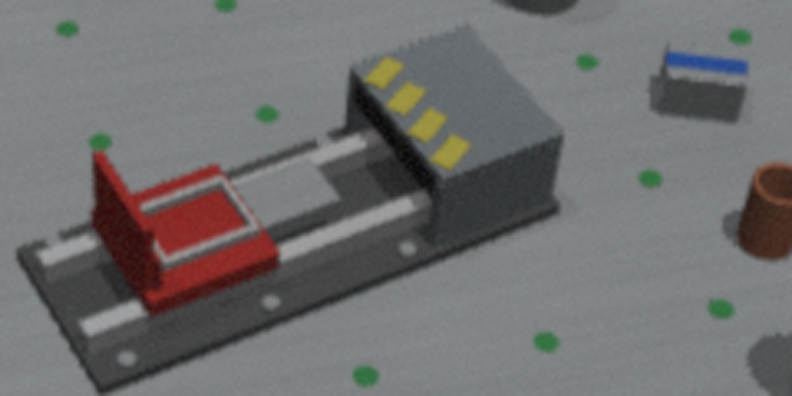

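View pics/sd.png

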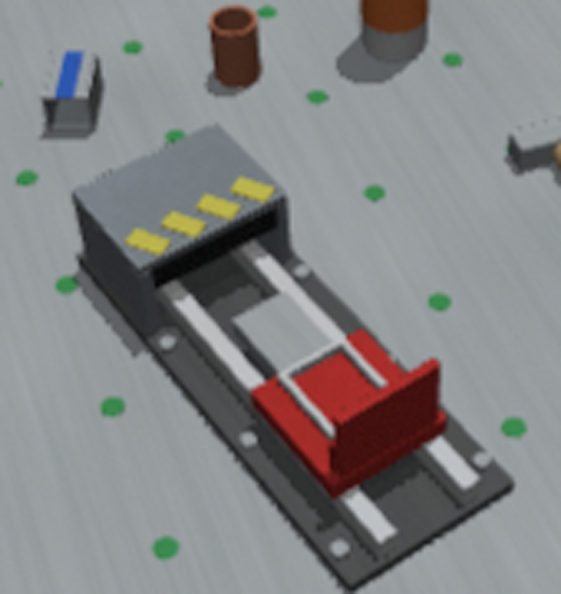

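```bash
cat > fit.py <<'E'
from h import *
from scipy.optimize import least_squares
S=lambda u,v:((u+.5)/3.3-.5+240,(v+.5)/3.3-.5+180)
D=lambda u,v:((u+.5)/3.3-.5+215,(v+.5)/3.3-.5+145)
# (cam, model xyz, kind(0 rail,1 hood,2 carriage), pix)
O=[("scene0",(70,-195,12),0,S(101,381)),("scene0",(-70,-195,12),0,S(19,252)),("scene0",(70,175,12),0,S(559,202)),
("scene0",(-64,0,82),1,S(351,68)),("scene0",(64,0,82),1,S(433,178)),("scene0",(-64,100,82),1,S(470,27)),("scene0",(64,100,82),1,S(562,134)),
("scene0",(-40,-50,112),2,S(94,152)),("scene0",(40,-50,112),2,S(148,236)),("scene0",(48,50,50),2,S(277,254)),("scene0",(-48,50,50),2,S(218,167)),
("side0",(70,-195,12),0,D(513,484)),("side0",(-70,-195,12),0,D(350,581)),
("side0",(-64,0,82),1,D(150,268)),("side0",(64,0,82),1,D(286,196)),("side0",(-64,100,82),1,D(75,192)),("side0",(64,100,82),1,D(217,125)),
("side0",(-40,-50,112),2,D(333,427)),("side0",(40,-50,112),2,D(438,362)),("side0",(-48,50,50),2,D(253,390)),("side0",(48,50,50),2,D(362,330))]
def W(p,m,k):
    x,y,a,hy,cy=p; m=np.array(m,float)+[0,(0,hy,cy)[k],0]; c,s=np.cos(a),np.sin(a)
    return np.array([x+c*m[0]-s*m[1],y+s*m[0]+c*m[1],m[2]])
f=lambda p:np.concatenate([proj(o[0],W(p,o[1],o[2]))[0]-o[3] for o in O])
r=least_squares(f,[550,0,0,75,-94],loss="soft_l1",x_scale=[10,10,.1,10,10]);print(r.x,'\n',r.fun.reshape(-1,2).round(1).tolist())
T=[("side0",(-20,-30,40),D(43,97)),("side0",(20,-30,40),D(92,101)),("side0",(-20,30,40),D(57,53)),("side0",(20,30,40),D(99,56)),("side0",(-20,-30,0),D(44,134)),("side0",(20,-30,0),D(91,134)),
("scene0",(-20,-30,40),S(668,48)),("scene0",(-20,30,40),S(749,59)),("scene0",(20,-30,40),S(663,77)),("scene0",(20,30,40),S(746,85)),("scene0",(20,-30,0),S(660,109)),("scene0",(20,30,0),S(738,122))]
g=lambda p:np.concatenate([proj(o[0],W([*p,0,0],o[1],0))[0]-o[2] for o in T])
t=least_squares(g,[*back("scene0",453,204,20)[:2],0],loss="soft_l1",x_scale=[10,10,.1]);print(t.x,'\n',t.fun.reshape(-1,2).round(1).tolist())
print("pipe",back("scene0",240+768/3.3,180+255/3.3,0),"cup",back("scene0",405,182,0),"can",back("scene0",495,305,0))
E
python3 fit.py
```

```text
[ 5.02643720e+02 -2.71075230e+00  2.35701934e-01  6.60958284e+01
 -9.79936785e+01] 
 [[-0.4, 1.8], [-1.0, -1.5], [0.9, 1.2], [-1.6, -0.0], [1.8, 1.3], [-2.1, -0.1], [-0.5, 0.7], [-1.3, 0.6], [-1.8, -0.9], [0.8, -0.2], [-0.8, -1.1], [0.1, -2.1], [-1.0, 0.4], [-3.4, 0.2], [0.6, -0.8], [-1.0, -0.7], [-0.1, -1.2], [1.7, -1.8], [0.6, 0.0], [-1.5, -0.8], [-0.3, -1.6]]
[441.96403044 328.36683731  -0.45298903] 
 [[-1.2, -0.5], [-1.8, -1.3], [-1.1, -0.9], [-0.0, -1.5], [1.0, -0.9], [0.7, -0.4], [-0.2, -1.5], [-0.7, -1.1], [0.4, 0.4], [-0.3, 1.7], [-1.5, 2.2], [-1.1, 2.0]]
pipe [599.93804875 317.42365301   0.        ] cup [309.55364559 254.16835226   0.        ] can [742.31548854 305.88517299   0.        ]
```

```bash
cat >> h.py <<'E'
def quat(th):  # tool down, jaws (tool y) along world direction th
    a=th+np.pi/2; return [np.cos(a/2),np.sin(a/2),0.,0.]
def bestq(pos,th):
    c=[]
    for k in(0,1):
        q=quat(th+k*np.pi); j=arm.solve_ik(pos,q)
        if j is not None: c.append((abs(j[5]),q))
    return min(c,key=lambda e:e[0])[1]
E
python3 - <<'E'
from h import *
p=[442,328,260]; q=bestq(p,-.453); arm.goto(p,q); save("wrist","w1")
p=[503+98*.2335,-3-98*.972,330]; q=bestq(p,.236); arm.goto(p,q); save("wrist","w2")
a=cv2.imread("pics/w1.png");b=cv2.imread("pics/w2.png")
cv2.imwrite("pics/w12.png",cv2.resize(np.vstack([a,b]),None,fx=.625,fy=.625,interpolation=cv2.INTER_AREA))
s=arm.get_state();print(s['time_s'],s['tool_pos'],s['joint_positions'])
for n in("w1","w2"):
  d=np.load(f"pics/{n}.npz");R=cv2.Rodrigues(d["rvec"].astype(float))[0]; print(d["fx"],-R.T@d["tvec"].reshape(3),R[2])
E
```

```text
3.2833 [525.8730243  -97.16182375 329.80627186] [-3.91963838e-01  3.16870182e-01  1.55586941e+00  3.48784496e-04
  1.26942564e+00 -6.29409374e-01]
415.0181059832206 [471.93983492 389.76739133 383.50907333] [-0.11603298 -0.2406973  -0.96363954]
415.0181059832206 [510.6980245  -31.26665462 453.38100486] [ 0.06373657 -0.25972979 -0.96357568]
```

View pics/w12.png

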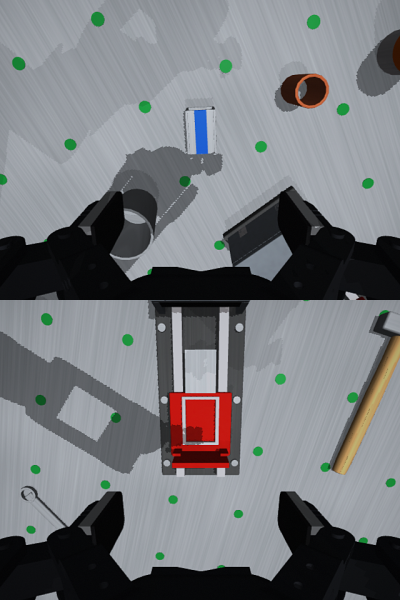

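w12 shows the tube from above at about (200,130), with the cup clear of it. It also shows the carriage at (200,430), square to the image. I'll enlarge both to measure them.

```bash
python3 - <<'E'
from h import *
crop("w2","c2",(255,130,385,290),3.5);crop("w1","c1",(285,165,355,265),4.9)
a=cv2.imread("pics/c2.png");b=cv2.imread("pics/c1.png");o=np.zeros((560,800,3),np.uint8)
o[:a.shape[0],:a.shape[1]]=a;o[:b.shape[0],456:456+b.shape[1]]=b;cv2.imwrite("pics/c12.png",o)
E
```

```text
(no output)
```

View pics/c12.png

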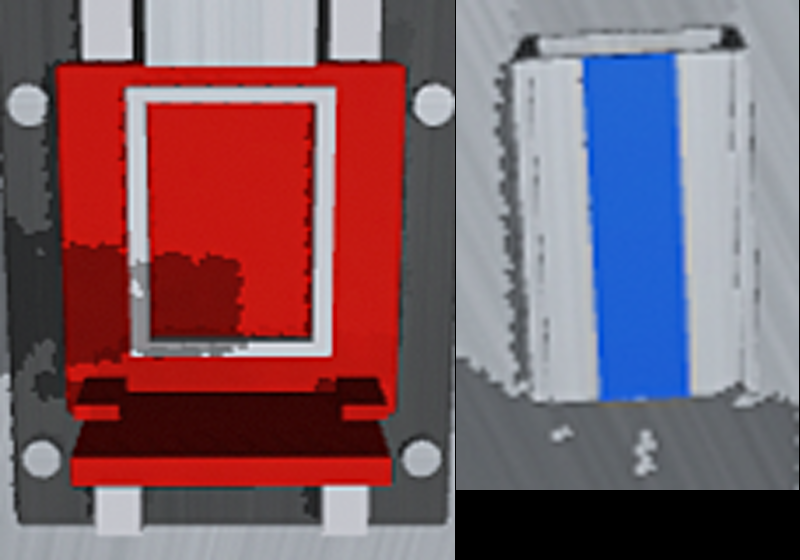

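```bash
python3 - <<'E'
from h import *
A=lambda u,v:((u+.5)/3.5-.5+255,(v+.5)/3.5-.5+130)
B=lambda u,v:((u-456+.5)/4.9-.5+285,(v+.5)/4.9-.5+165)
def rep(src,F,pts,z):
    P=np.array([back(src,*F(*p),z)[:2] for p in pts]);n=len(P)
    print(P.round(1).tolist(),"c",P.mean(0).round(1),"sides",[np.linalg.norm(P[(i+1)%n]-P[i]).round(1) for i in range(n)],"yaws",[np.arctan2(*(P[(i+1)%n]-P[i])[::-1]).round(3) for i in range(n)])
    return P
print("wall outer");w=rep("w2",A,[(126,87),(337,87),(331,357),(131,357)],58)
print("wall inner");rep("w2",A,[(147,103),(315,103),(312,340),(149,340)],58)
print("deck front");d=rep("w2",A,[(57,66),(407,66)],50)
print("plate top");p=rep("w2",A,[(77,458),(387,458),(391,486),(72,486)],112)
c,s=np.cos(.236),np.sin(.236)
print("nest-platerear, rail frame",[[c,s],[-s,c]]@(w.mean(0)-p[2:].mean(0)), [[c,s],[-s,c]]@(d.mean(0)-w.mean(0)))
print("tube");rep("w1",B,[(515,63),(744,52),(750,388),(530,401)],40)
print("stripe");rep("w1",B,[(630,55),(645,399)],40)
E
```

```text
wall outer
[[489.3, -62.8], [544.0, -49.5], [561.3, -121.8], [506.7, -135.0]] c [525.3 -92.3] sides [np.float64(56.3), np.float64(74.3), np.float64(56.1), np.float64(74.3)] yaws [np.float64(0.238), np.float64(-1.337), np.float64(-2.904), np.float64(1.808)]
wall inner
[[495.7, -65.5], [539.4, -54.9], [554.9, -118.3], [510.6, -129.0]] c [525.1 -92. ] sides [np.float64(45.0), np.float64(65.2), np.float64(45.6), np.float64(65.2)] yaws [np.float64(0.238), np.float64(-1.331), np.float64(-2.904), np.float64(1.801)]
deck front
[[469.5, -62.3], [561.8, -40.0]] c [515.6 -51.2] sides [np.float64(95.0), np.float64(95.0)] yaws [np.float64(0.238), np.float64(-2.904)]
plate top
[[499.9, -149.1], [574.3, -131.1], [577.2, -137.9], [500.2, -156.5]] c [ 537.9 -143.7] sides [np.float64(76.6), np.float64(7.4), np.float64(79.2), np.float64(7.5)] yaws [np.float64(0.237), np.float64(-1.17), np.float64(-2.904), np.float64(1.612)]
nest-platerear, rail frame [-0.1583748  56.56689263] [ 0.14790403 42.23848932]
tube
[[436.2, 361.9], [471.6, 346.8], [447.7, 293.2], [411.9, 307.9]] c [441.9 327.4] sides [np.float64(38.5), np.float64(58.7), np.float64(38.7), np.float64(59.2)] yaws [np.float64(-0.403), np.float64(-1.99), np.float64(2.752), np.float64(1.149)]
stripe
[[454.1, 354.7], [430.3, 299.4]] c [442.2 327. ] sides [np.float64(60.2), np.float64(60.2)] yaws [np.float64(-1.979), np.float64(1.163)]
```

```bash
python3 - <<'E'
from h import *
x,y,th=442,327.2,-.405
q=bestq([x,y,140],th); arm.goto([x,y,140],q); arm.servo_line([x,y,30],q,v=120)
arm.grip(30,40); s=arm.get_state();print(s['time_s'],s['tool_pos'],s['opening'],s['wrist_force'])
arm.servo_line([x,y,180],q,v=150); s=arm.get_state();print(s['opening'],s['wrist_force'])
n=np.array([525.3,-92.2]); q=bestq([*n,180],.238); arm.goto([*n,180],q); arm.servo_line([*n,105],q,v=120)
save("wrist","w3",(200,60,440,300),2.5); save("scene","s3",(240,160,400,300),4)
a=cv2.imread("pics/w3.png");b=cv2.resize(cv2.imread("pics/s3.png"),None,fx=.5,fy=.5)
s=arm.get_state();print(s['time_s'],s['tool_pos'],s['opening'],s['wrist_force'])
E
```

```text
6.5667 [442.26222628 327.41438848  30.63147906] 39.313581440029274 [-1.10937273  0.13992705  5.10887732]
39.70832077972752 [-0.03252179  0.16329196 -2.10041025]
10.1667 [526.02933776 -92.3341241  105.87008849] 39.70481263213326 [ 0.02727537  0.56765437 -1.34705862]
```

View pics/w3.png

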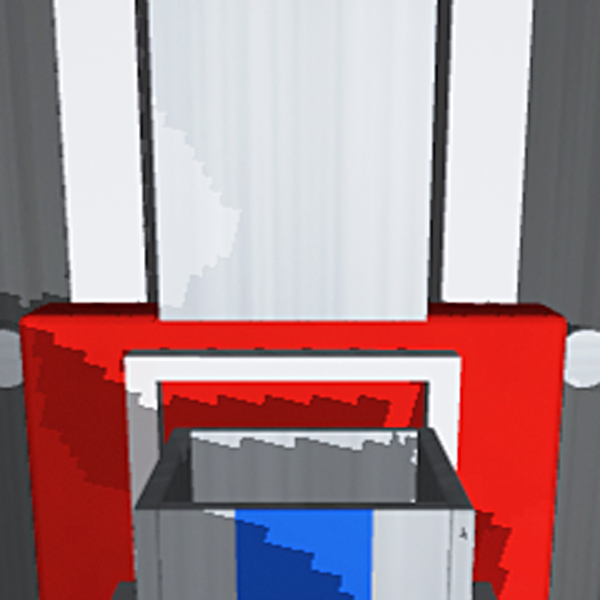

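The tube is held level above the nest, with its front top corners at about (133,510) and (473,509). The wall's front corners are at (125,353) and (460,353). I'll check the alignment by calculation.

```bash
python3 - <<'E'
from h import *
A=lambda u,v:((u+.5)/2.5-.5+200,(v+.5)/2.5-.5+60)
c,s=np.cos(.238),np.sin(.238);R=np.array([[c,s],[-s,c]])
n=np.array([525.3,-92.2])
for nm,pts,z in(("walltop front outer",[(125,353),(460,353)],58),("wall inner",[(158,381),(428,381)],58),("deck front",[(20,320),(565,318)],50),("tube top front",[(133,510),(473,509)],115.5),("tube bottom front",[(172,430),(436,429)],75.5)):
    P=np.array([R@(back("w3",*A(*p),z)[:2]-n) for p in pts]);print(nm,P.round(1).tolist(),P.mean(0).round(1))
st=arm.get_state();print(R@(st['tool_pos'][:2]-n))
E
```

```text
walltop front outer [[-28.3, 37.7], [27.5, 37.8]] [-0.4 37.7]
wall inner [[-22.9, 33.0], [22.3, 33.0]] [-0.3 33. ]
deck front [[-47.5, 42.0], [46.6, 42.5]] [-0.4 42.2]
tube top front [[-18.3, 29.6], [20.9, 29.8]] [ 1.3 29.7]
tube bottom front [[-18.6, 28.9], [21.6, 29.1]] [ 1.5 29. ]
[ 0.67715775 -0.30229162]
```

```bash
python3 - <<'E'
from h import *
c,s=np.cos(.238),np.sin(.238);R=np.array([[c,s],[-s,c]]);n=np.array([525.3,-92.2])
t=n+R.T@[-1.6,.4]
arm.servo_line([*t,96],v=60)
for z in(92,90,88,86,84,82.5,81.5,80.8):
    arm.servo_line([*t,z],v=40); arm.dwell(.05); st=arm.get_state(); print(z,st['tool_pos'][2].round(2),(R@(st['tool_pos'][:2]-n)).round(2),st['wrist_force'].round(2))
    if st['wrist_force'][2]>4: break
save("wrist","w4",(200,60,440,300),2.5); save("side","s4",(270,200,370,310),5); print(st['time_s'])
E
```

```text
92 91.87 [-1.65  0.43] [-0.15  0.02 -2.19]
90 89.97 [-1.6  0.4] [ 0.02  0.04 -1.49]
88 87.93 [-1.66  0.43] [-0.78 -0.69 -1.47]
86 85.92 [-1.63  0.43] [ 0.11 -0.41 -1.67]
84 83.91 [-1.67  0.45] [ 0.59  0.14 -2.5 ]
82.5 82.47 [-1.63  0.4 ] [-0.12 -0.14 -1.4 ]
81.5 81.45 [-1.64  0.42] [-0.56  0.45 -2.17]
80.8 80.78 [-1.61  0.4 ] [ 0.4   0.04 -2.12]
12.8667
```

```bash
python3 - <<'E'
from h import *
c,s=np.cos(.238),np.sin(.238);R=np.array([[c,s],[-s,c]]);n=np.array([525.3,-92.2])
t=n+R.T@[-1.6,.4]
arm.grip(62); arm.dwell(.1); st=arm.get_state();print(st['opening'],st['wrist_force'].round(2))
arm.servo_line([*t,190],v=130)
b=n+R.T@[0,-100]
arm.grip(0,60)
arm.servo_line([*b,190],v=150); save("wrist","w5",(200,60,440,300),2.); save("side","s5",(270,200,370,310),3)
a=cv2.imread("pics/w5.png");e=cv2.imread("pics/s5.png");o=np.zeros((480,780,3),np.uint8);o[:480,:480]=a;o[:330,480:]=e;cv2.imwrite("pics/c5.png",o)
st=arm.get_state();print(st['time_s'],st['opening'],st['tool_pos'],st['joint_positions'])
E
```

```text
61.956521638937566 [-0.33 -0.76 -0.16]
15.9333 0.326848022147765 [ 548.30712599 -188.15638943  189.85492142] [-5.23362857e-01  5.43417207e-01  1.60677839e+00  3.05808872e-04
  9.92766961e-01 -7.62485257e-01]
```

View pics/c5.png

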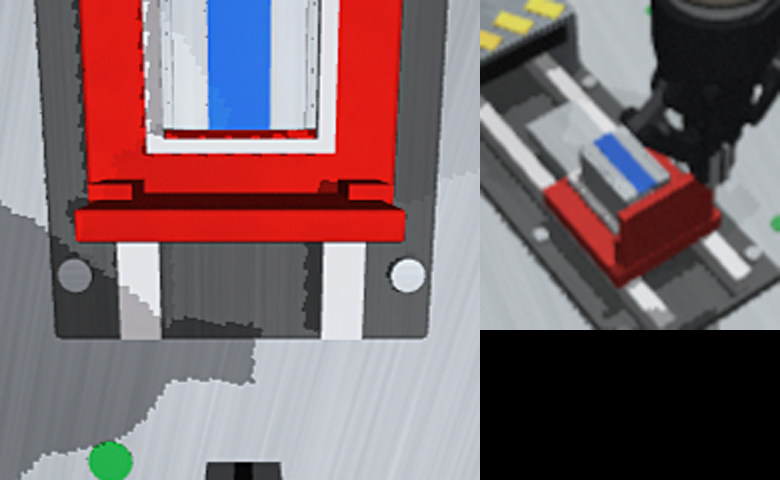

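The tube sits inside the nest walls with even gaps, and the gripper is clear and shut. I'll push in small steps and watch the force.

```bash
cat > push.py <<'E'
from h import *
c,s=np.cos(.238),np.sin(.238);R=np.array([[c,s],[-s,c]]);n=np.array([525.3,-92.2])
Z=111
def at(d): return [*(n+R.T@[0,d]),Z]
def meas(k=3):
    f=[];
    for i in range(k):
        arm.dwell(.02); st=arm.get_state(); f.append(-(R@st['wrist_force'][:2])[1])
    return np.mean(f),(R@(st['tool_pos'][:2]-n)),st['time_s']
def push(d0,d1,step,v,fmax):
    log=[];d=d0
    while d<d1:
        d+=step; arm.servo_line(at(d),v=v); f,p,t=meas(2); log.append((round(d,2),round(p[1],1),round(f,1)))
        if f>fmax: print("LIMIT");break
    print(log,t,p.round(1)); return d
E
python3 - <<'E'
from push import *
arm.servo_line(at(-100),v=120); print(meas())
arm.servo_line(at(-76),v=60)
push(-76,-56,1,15,12)
E
```

```text
(np.float64(-0.4266092379737931), array([   0.56702866, -100.35849275]), 16.7917)
[(-75, np.float64(-75.2), np.float64(0.7)), (-74, np.float64(-74.0), np.float64(0.1)), (-73, np.float64(-72.9), np.float64(-0.1)), (-72, np.float64(-72.0), np.float64(0.2)), (-71, np.float64(-71.0), np.float64(0.0)), (-70, np.float64(-69.9), np.float64(-0.2)), (-69, np.float64(-69.0), np.float64(-0.6)), (-68, np.float64(-68.0), np.float64(0.1)), (-67, np.float64(-67.9), np.float64(4.5)), (-66, np.float64(-67.6), np.float64(6.2)), (-65, np.float64(-67.0), np.float64(6.9)), (-64, np.float64(-66.1), np.float64(6.9)), (-63, np.float64(-65.1), np.float64(7.6)), (-62, np.float64(-64.1), np.float64(7.6)), (-61, np.float64(-63.1), np.float64(7.0)), (-60, np.float64(-62.1), np.float64(7.4)), (-59, np.float64(-61.1), np.float64(7.2)), (-58, np.float64(-60.1), np.float64(7.4)), (-57, np.float64(-59.1), np.float64(8.3)), (-56, np.float64(-58.1), np.float64(7.5))] 23.0083 [  0.1 -58.1]
```

```bash
python3 - <<'E'
from push import *
push(-56,-14,1,15,25)
E
```

```text
[(-55, np.float64(-57.0), np.float64(7.7)), (-54, np.float64(-56.0), np.float64(7.2)), (-53, np.float64(-55.1), np.float64(7.0)), (-52, np.float64(-54.1), np.float64(7.5)), (-51, np.float64(-53.0), np.float64(7.3)), (-50, np.float64(-52.0), np.float64(7.4)), (-49, np.float64(-51.0), np.float64(7.8)), (-48, np.float64(-50.0), np.float64(8.0)), (-47, np.float64(-49.0), np.float64(7.0)), (-46, np.float64(-48.0), np.float64(8.2)), (-45, np.float64(-47.0), np.float64(7.5)), (-44, np.float64(-46.0), np.float64(8.2)), (-43, np.float64(-45.0), np.float64(7.5)), (-42, np.float64(-44.0), np.float64(7.6)), (-41, np.float64(-43.0), np.float64(6.8)), (-40, np.float64(-42.0), np.float64(7.7)), (-39, np.float64(-41.0), np.float64(7.2)), (-38, np.float64(-40.0), np.float64(7.8)), (-37, np.float64(-39.0), np.float64(7.5)), (-36, np.float64(-38.0), np.float64(7.9)), (-35, np.float64(-36.9), np.float64(7.3)), (-34, np.float64(-35.9), np.float64(8.0)), (-33, np.float64(-35.3), np.float64(8.1)), (-32, np.float64(-34.9), np.float64(9.9)), (-31, np.float64(-34.7), np.float64(12.4)), (-30, np.float64(-34.5), np.float64(14.4)), (-29, np.float64(-34.3), np.float64(16.1)), (-28, np.float64(-34.2), np.float64(19.4)), (-27, np.float64(-33.5), np.float64(20.3)), (-26, np.float64(-32.7), np.float64(20.5)), (-25, np.float64(-30.2), np.float64(16.3)), (-24, np.float64(-27.9), np.float64(13.2)), (-23, np.float64(-25.7), np.float64(9.6)), (-22, np.float64(-24.0), np.float64(7.8)), (-21, np.float64(-22.5), np.float64(7.0)), (-20, np.float64(-21.8), np.float64(7.4)), (-19, np.float64(-20.8), np.float64(7.6)), (-18, np.float64(-19.9), np.float64(8.1)), (-17, np.float64(-18.8), np.float64(8.0)), (-16, np.float64(-17.8), np.float64(7.5)), (-15, np.float64(-16.8), np.float64(6.9)), (-14, np.float64(-15.8), np.float64(7.6))] 34.9083 [  0.1 -15.8]
```

```bash
python3 - <<'E'
from push import *
arm.servo_line(at(0),v=15)
push(0,58,1,15,16)
E
```

```text
LIMIT
[(1, np.float64(-0.7), np.float64(7.8)), (2, np.float64(0.3), np.float64(7.6)), (3, np.float64(1.3), np.float64(7.6)), (4, np.float64(2.3), np.float64(7.5)), (5, np.float64(3.3), np.float64(7.3)), (6, np.float64(4.3), np.float64(7.3)), (7, np.float64(5.3), np.float64(7.7)), (8, np.float64(6.3), np.float64(8.2)), (9, np.float64(7.3), np.float64(6.7)), (10, np.float64(8.3), np.float64(7.0)), (11, np.float64(9.3), np.float64(7.6)), (12, np.float64(10.3), np.float64(7.3)), (13, np.float64(11.3), np.float64(7.2)), (14, np.float64(12.3), np.float64(7.9)), (15, np.float64(13.3), np.float64(8.0)), (16, np.float64(14.3), np.float64(7.4)), (17, np.float64(15.3), np.float64(7.8)), (18, np.float64(16.3), np.float64(7.6)), (19, np.float64(16.8), np.float64(8.6)), (20, np.float64(17.2), np.float64(10.3)), (21, np.float64(18.0), np.float64(12.0)), (22, np.float64(18.9), np.float64(12.2)), (23, np.float64(19.7), np.float64(13.3)), (24, np.float64(20.6), np.float64(12.7)), (25, np.float64(21.5), np.float64(13.3)), (26, np.float64(22.4), np.float64(14.0)), (27, np.float64(22.8), np.float64(15.2)), (28, np.float64(22.9), np.float64(18.0))] 43.925 [ 0.2 22.9]
```

The buffer was touched at 16.8 mm and went rigid at 22.8 mm, which matches its 6 mm stroke. I'll back off and check.

```bash
python3 - <<'E'
from push import *
arm.servo_line(at(10),v=30); print(meas()); arm.servo_line(at(-25),v=80)
p=at(-25);p[2]=230; arm.servo_line(p,v=150)
save("scene","s6",(240,160,480,340),2.); save("wrist","w6",(180,0,460,300),1.1); save("side","d6",(215,145,385,325),1.6)
a=cv2.imread("pics/s6.png");b=cv2.imread("pics/w6.png");e=cv2.imread("pics/d6.png");o=np.zeros((600,800,3),np.uint8)
o[:a.shape[0],:a.shape[1]]=a;o[:b.shape[0],490:490+b.shape[1]]=b[:,:310];o[340:340+e.shape[0] if 340+e.shape[0]<600 else 600,500:500+e.shape[1]]=e[:260];cv2.imwrite("pics/c6.png",o)
print(arm.get_state()['time_s'])
E
```

```text
(np.float64(0.3942109748871818), array([-0.07458411, 10.39564209]), 44.725)
46.4083
```

View pics/c6.png

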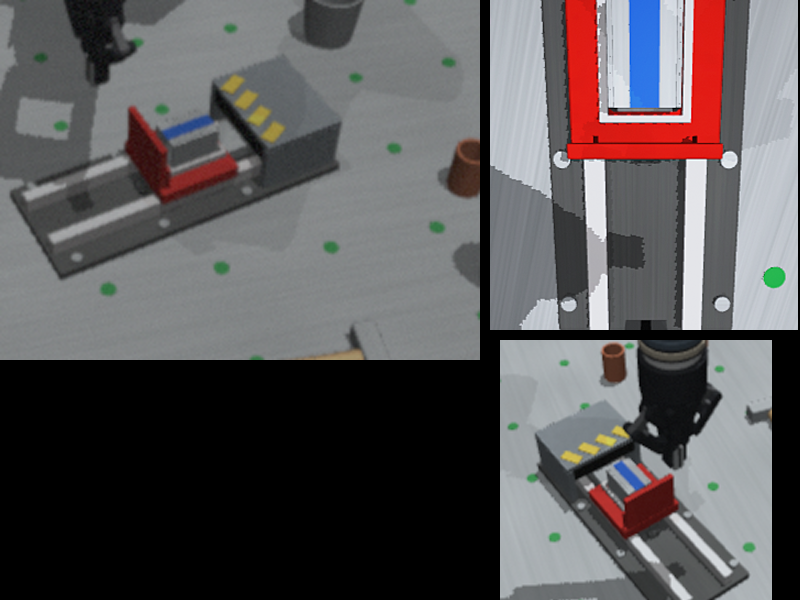

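The tube is still seated and the tongue is under the hood. The plate's rear edge is at about (645,158), and everything else is where it was. One last position check, then I hand in.

```bash
python3 - <<'E'
from push import *
for u in(568,722): print(R@(back("w6",(u-490)/1.1+180,158/1.1,112)[:2]-n))
print("expected y", -57+22.9+67.9)
job.hand_in(); print(arm.get_state()['time_s'])
E
```

```text
[-39.59218755  33.89521269]
[39.45953809 33.96537993]
expected y 33.800000000000004
the job is handed in; nothing more can be done
the job is handed in; nothing more can be done
```

The job is done and handed in at about 46 s of the 69 s allowed. The tube is in the nest and was let go of before any pushing. The carriage rests against the end stop with the spring buffer pressed.

- **Placing the tube:** I found the tube and nest with the wrist camera and moved the tube 1.6 mm sideways after a check above the nest. It went in with no contact force showing.
- **Pushing:** I pushed the upright plate with shut fingertips in 1 mm steps. Sliding took about 7.5 N, and the jam let go at about 20.5 N.
- **At the stop:** The buffer touched at about 12 N total and went rigid 6 mm later. I stopped at 18 N total, so about 10 N on the stop.
- **Last checks:** The carriage stayed put after I backed off. The plate measured 33.9 mm in the picture, against 33.8 mm expected from the push. The tube is still seated, the robot touches nothing, and nothing else in the final views, which did not cover the whole table, looks moved.

No check failed. The first positions from the scene and side cameras were only good to a few mm, so I used the wrist camera measurements instead.

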